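# Fetch the amber vial from between the stock bottles and put it on the balance

### The job

The amber vial stands hemmed in between two tall white stock bottles on the grey stand. Clear the bottles away first, setting each in the middle of the coaster of its cap's colour (blue cap on the blue coaster, white cap on the white one), then stand the vial in the middle of the balance's round pan, and finally put each bottle back in the place on the stand where it stood at the start. Everything is to stand upright and nothing may be knocked over; leave the tape roll and the timer alone.

Things in the scene. Friction and masses are not known exactly. Their poses are not given: they have to be found in the camera images.
- white_cap_bottle_mid (a point): Centre, half-way up (81 mm above the underside), of the loose round white bottle with a white cap; 60 mm diameter, 162 mm high, at most 0.45 kg. The cap, a 50 mm cylinder, takes the top 22 mm; the neck below is 42 mm wide, the full-width body ends at 122 mm. z is up. It starts on the left or right front place of the stand and must come back to that same place.
- blue_cap_bottle_mid (a point): Centre, half-way up (87 mm above the underside), of the loose square white bottle with a dark blue cap; 68 x 68 mm, 174 mm high, at most 0.45 kg. The cap, a 59 mm cylinder, takes the top 22 mm; the neck below is 50 mm wide, the full-width body ends at 134 mm. x, y along its flat sides, z up. It starts on the other front place of the stand and must come back to that same place.
- amber_vial_mid (a point): Centre, half-way up (48 mm above the underside), of the loose amber vial with a black cap; 38 mm diameter, 96 mm high, 60 g. The cap, a 31 mm cylinder, takes the top 18 mm; the body narrows below it. It stands between the two tall bottles, a little behind them, 2 to 12 mm from each: no room for a gripper until both are gone.
- stand: Fixed grey plate, 130 (x) x 190 (y) x 10 mm, with a back rail 22 mm high; things stand on its top, 10 mm above the table. Origin on the table; the plate spans x -60 to +70, y -95 to +95 mm. Black rings mark the bottles' places at (-12, +58) and (-12, -58) mm (each starts within 3 mm of one) and the vial's at (+12, 0). +x points to its back, away from the robot; turned by up to 0.2 rad.
- blue_coaster_top (a point): Centre of the top face of the fixed round blue coaster, 90 mm diameter, 5 mm thick, lying on the table at the robot's right. For the bottle with the blue cap.
- white_coaster_top (a point): Centre of the top face of the fixed round white coaster, 90 mm diameter, 5 mm thick, lying on the table at the robot's right. For the bottle with the white cap.
- pan_top (a point): Centre of the upper face of the round steel pan (90 mm diameter, 50 mm above the table) of the fixed white weighing balance on the robot's left; the housing is 140 x 120 mm, 40 mm high, with a small display in front of the pan. The pan does not move.
- tape_mid (a point): Centre of a loose roll of paper tape lying flat, 64 mm diameter, 19 mm high. A bystander: leave it alone.
- timer_mid (a point): Centre of a loose white kitchen-type timer with red keys, 62 x 64 x 19 mm, lying flat. A bystander: leave it alone.

How it is judged (in metres and radians):
On the way, in this order (a step that is already met when the one before it is completed fails the run):
1. both bottles stand released on the coasters of their cap's colour, the vial still in its place on the stand (horizontal distance between white_cap_bottle_mid and white_coaster_top below 0.015 m and z of white_cap_bottle_mid in the frame of white_coaster_top between 0.075 and 0.087 m and angle between each of white_cap_bottle_mid, blue_cap_bottle_mid's own z axis and vertical below 0.1 rad and linear speed of each of white_cap_bottle, blue_cap_bottle below 0.03 m/s and horizontal distance between blue_cap_bottle_mid and blue_coaster_top below 0.015 m and z of blue_cap_bottle_mid in the frame of blue_coaster_top between 0.081 and 0.093 m and contact force between the fingers and white_cap_bottle below 0.3 N and contact force between the fingers and blue_cap_bottle below 0.3 N and distance of amber_vial_mid from where it was at the start of the episode below 0.02 m), for 0.2 s.
2. the vial stands released on the balance pan while both bottles are still on their coasters (horizontal distance between white_cap_bottle_mid and white_coaster_top below 0.015 m and z of white_cap_bottle_mid in the frame of white_coaster_top between 0.075 and 0.087 m and angle between each of white_cap_bottle_mid, blue_cap_bottle_mid, amber_vial_mid's own z axis and vertical below 0.1 rad and linear speed of each of white_cap_bottle, blue_cap_bottle, amber_vial below 0.03 m/s and horizontal distance between blue_cap_bottle_mid and blue_coaster_top below 0.015 m and z of blue_cap_bottle_mid in the frame of blue_coaster_top between 0.081 and 0.093 m and horizontal distance between amber_vial_mid and pan_top below 0.015 m and z of amber_vial_mid in the frame of pan_top between 0.042 and 0.054 m and contact force between the fingers and amber_vial below 0.3 N), for 0.2 s.
At the end, for the whole second after the job is handed in: The vial stands upright on the balance pan within 15 mm of its centre; each bottle stands upright on the stand within 15 mm of where it stood at the start; all are released and at rest (horizontal distance between amber_vial_mid and pan_top below 0.015 m and z of amber_vial_mid in the frame of pan_top between 0.042 and 0.054 m and angle between each of amber_vial_mid, white_cap_bottle_mid, blue_cap_bottle_mid's own z axis and vertical below 0.1 rad and linear speed of each of amber_vial, white_cap_bottle, blue_cap_bottle below 0.03 m/s and distance of each of white_cap_bottle_mid, blue_cap_bottle_mid from where it was at the start of the episode below 0.015 m and contact force between the fingers and white_cap_bottle below 0.3 N and contact force between the fingers and blue_cap_bottle below 0.3 N and contact force between the fingers and amber_vial below 0.3 N); the robot touches nothing.
It fails at once if a bottle or the vial is tipped over (more than 0.5 rad) (angle between any of white_cap_bottle_mid, blue_cap_bottle_mid, amber_vial_mid's own z axis and vertical above 0.5 rad).
It fails at once if the tape roll or the timer is shifted by more than 20 mm (distance of any of tape_mid, timer_mid from where it was at the start of the episode above 0.02 m).
It also fails if it takes over 104 s, if anything falls off the work surface, if the arm or the gripper's body presses on something with over 40 N, if the wrist force passes 120 N, or if a joint passes its speed limit or range.

### The arm

A 7-joint arm with a two-finger parallel gripper is mounted at the origin on the work surface; the furniture and walls round the work are solid. World frame = base frame: x ahead of the robot, y to its left, z up, the work surface at z = 0. Lengths are in mm, angles in degrees, forces in N, time in s.
With the tool pointing down it reaches from about 400 to 850 mm from the base axis. Payload 4.5 kg.
Tool frame: the origin (TCP) lies midway between the tips of the shut fingers; the grasp point (between the pads) lies 19 mm behind it (bot.grasp_offset is the distance from the TCP to the grasp point, in mm); z points along the fingers, y is the line along which they close (so a half turn about z gives the same grasp; the last joint's range is limited). The gripper opens to 85 mm and grips with 20 to 120 N. Pads are 22 mm wide; open, the fingers measure 114 mm over their backs; the gripper's body (76 mm by 85 mm) begins 54 mm behind the grasp point. The pads swing forward as they close: fully open they stand 13 mm farther back than shut.
Start: joints at [74.817, 39.483, -11.15, 89.685, 9.013, 51.709, -12.324], TCP at [184.013, -597.322, 231.317] pointing down, gripper open.
Joint ranges: [-172.22, 172.22], [-26.19, 119.32], [-84.43, 86.54], [7.71, 146.69], [-57.33, 237.33], [2.42, 119.75], [-152.13, 152.13]. Speed limits (degrees/s): [147.25, 147.25, 180, 180, 180, 180, 180].

### API

Orientations are given as [roll, pitch, yaw] about the fixed x, y, z axes, in that order (R = Rz(yaw) Ry(pitch) Rx(roll)).
In Python, from plant import bot gives the robot as it stands.
- The arm moves only by the tool carry_out, never from a script. Its argument "motion" is a list of rows, each a list of 7 numbers: the opening, from -1 (shut) to 1 (fully open), so that 0 is half open, then the shift along the world's x, y, z scaled (see below), then the turn, a rotation vector about the world's x, y, z scaled (see below). In form: [[gripper, tx, ty, tz, wx, wy, wz], ...]. A call has 1 to 10 rows; each row shifts and turns the commanded pose from where the row before left it; what a row does not reach is not made up. The controller multiplies each number of a shift by 40 mm and each number of a turn by pi rad. A row lasts 1/12 s, in which the tool goes at most 41.7 mm and 7.16 degrees, less where a joint would pass 70% of its speed; a pose out of reach is approached as far as the arm can. A call with a number of a shift or a turn outside -1 to 1 is refused whole. A call with a gripper value outside its range is refused whole. The fingers move at their own pace and stop on an object; the grip force is fixed at half the most. Time passes only in rows, so rows that do not move let the fingers close. It gives the time, the measured TCP pose, the force, the opening and the grip force at its end, in the units of the state.
- bot.state(): the state, without advancing time (a new reading comes with each control period).
- bot.grab_frame(name): name is "scene" or "top" or "wrist"; returns a dict with "pixels" (480x640x3 uint8, blue, green, red), "mtx" (3x3 intrinsics, pixels), "R" (3x3) and "t" (3): a world point X has camera coordinates R X + t. Camera axes: x right, y down, z forward; pixel columns grow to the right and rows downward; lengths in mm; the calibration is good to about 2 mm. The wrist camera is an equidistant fisheye: a pixel r from the principal point sees the ray r / f radians off the axis. A picture is of the moment at which its call begins. There is no depth.
- bot.finish_job(): hands the job in; it is judged then, once.
The state is a dict: "clock": time; "qpos": joint angles; "qvel": joint speeds; "joint_torque": joint torques, N m; "eef_pos": TCP position; "ee_rot": TCP orientation; "ft_force": force on the tool from outside, world axes, zero at the start; "ft_torque": the same for the moment, N m; "gripper_width": finger opening in mm; "gripper_force": force on a finger pad.
Only numpy, scipy, OpenCV 4.12 (cv2) and the standard library are available. Lean on these libraries where they do the work, as an engineer would, in place of code of your own. Each camera call takes 0.05 s, during which the arm holds its last target. There are 200 camera calls.

## Working session

There is one attempt and no reset: what is moved stays moved. The work goes in short steps, Python scripts to look and compute and a tool call to move; the robot and the scene stay as the last step left them, time stands still between calls to the robot, and variables do not carry over. Pictures are saved under pics/ and viewed, at most 14 in all, crops included, and the job is handed in when it is done.

Besides the shell and the picture viewer there is one more tool, called as a command line: name --pt "numbers of a row" for each row, then --argument value for the rest. carry_out: Moves the arm, as the interface text tells. Shifts and turns lie within -1 to 1; 1 stands for 40 mm of shift or pi rad of turn. Its arguments: {"type":"object","properties":{"motion":{"type":"array"}},"required":["motion"]}

```bash
ls; mkdir -p pics; python3 - <<'E'
from plant import bot
import cv2
for n in ["scene","top"]:
    f=bot.grab_frame(n); cv2.imwrite(f"pics/{n}0.png",f["pixels"])
    print(n,f["mtx"].tolist(),(-f["R"].T@f["t"]).round().tolist(),f["R"].round(3).tolist())
s=bot.state();print(s["eef_pos"],s["ee_rot"],s["gripper_width"],bot.grasp_offset,s["clock"])
E
```

```text
pics
scene [[623.7958034310171, 0.0, 330.9759368584306], [0.0, 623.7958034310171, 243.7403575019484], [0.0, 0.0, 1.0]] [219.0, -684.0, 835.0] [[0.903, -0.429, 0.004], [-0.293, -0.625, -0.724], [0.313, 0.653, -0.69]]
top [[489.3877382240587, 0.0, 321.51662524287866], [0.0, 489.3877382240587, 233.05077470141077], [0.0, 0.0, 1.0]] [456.0, 56.0, 1061.0] [[-0.007, -1.0, 0.026], [-0.997, 0.005, -0.083], [0.083, -0.027, -0.996]]
[ 183.80938784 -596.74305837  230.553826  ] [-1.79903099e+02  4.77597678e-03  1.71265033e+01] 85.19976701922126 18.700000000000003 0.1
```

View pics/scene0.png

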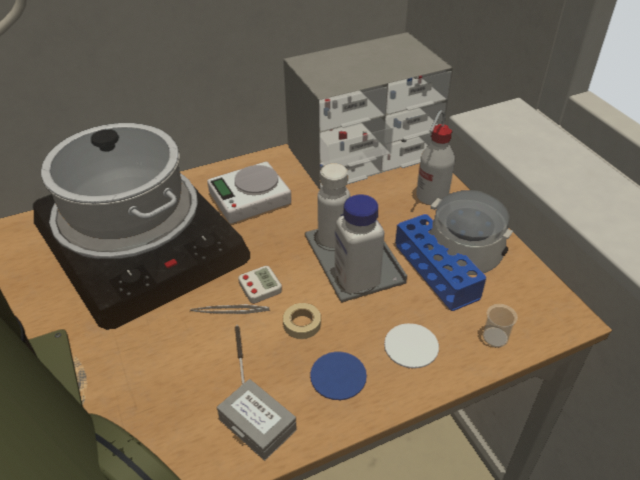

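View pics/top0.png

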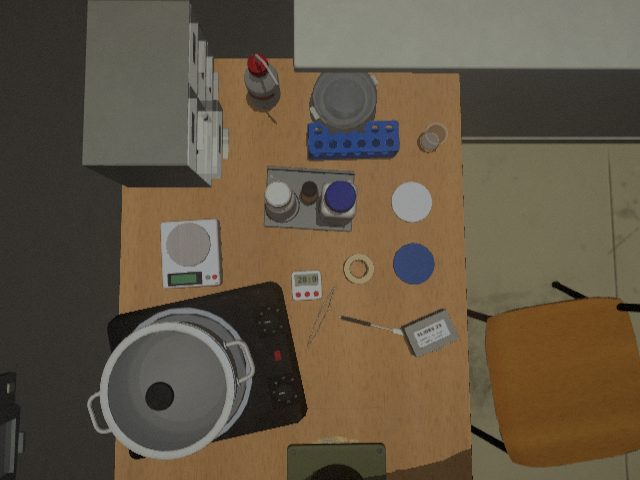

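The scene view shows the blue-cap bottle (360,210) in front of the white-cap bottle (334,175). In the top view the white cap is at (278,194), the vial at (309,191), the blue cap at (340,196), the white coaster at (412,201), the blue coaster at (413,263), the pan at (189,244), the timer at (307,286) and the tape at (359,268).

```bash
cat > h.py <<'E'
from plant import bot
import cv2, numpy as np
def ray(f,uv,z):
    d=f["R"].T@np.linalg.inv(f["mtx"])@[uv[0],uv[1],1.]; c=-f["R"].T@f["t"]
    return (c+d*(z-c[2])/d[2])[:2]
def proj(f,X):
    p=f["mtx"]@(f["R"]@np.array(X,float)+f["t"]); return p[:2]/p[2]
def blob(f,fn,uv,r=35):
    """ellipse of masked blob nearest uv within r px"""
    hsv=cv2.cvtColor(f["pixels"],cv2.COLOR_BGR2HSV).astype(int)
    m=fn(*cv2.split(hsv.astype(np.uint8))).astype(np.uint8)*255
    roi=np.zeros_like(m); cv2.circle(roi,(int(uv[0]),int(uv[1])),r,255,-1); m&=roi
    m=cv2.morphologyEx(m,cv2.MORPH_OPEN,np.ones((3,3)))
    cs=[c for c in cv2.findContours(m,cv2.RETR_EXTERNAL,cv2.CHAIN_APPROX_NONE)[0]]
    c=max(cs,key=cv2.contourArea); c=cv2.convexHull(c)
    (x,y),ax,a=cv2.fitEllipse(c); return (x,y),np.round(ax,1)
BLUE=lambda h,s,v:(h>105)&(h<135)&(s>110)
E
python3 - <<'E'
from h import *
WH=lambda h,s,v:(s<50)&(v>150)
PAN=lambda h,s,v:(s<60)&(v>90)&(v<185)
DK=lambda h,s,v:(v<60)
T=bot.grab_frame("top"); S=bot.grab_frame("scene")
for n,f,L in (("top",T,[("bluecap",BLUE,(340,196),24,184),("bluecoaster",BLUE,(413,263),30,5),("whitecoaster",WH,(412,201),28,5)]),
 ("scene",S,[("bluecap",BLUE,(360,210),26,184),("bluecoaster",BLUE,(339,375),36,5),("whitecoaster",WH,(412,345),36,5)])):
    for k,fn,uv,r,z in L:
        p,ax=blob(f,fn,uv,r); print(n,k,np.round(p,1),ax,ray(f,p,z).round(1))
c=T["pixels"][150:310,150:390]; cv2.imwrite("pics/c1.png",cv2.resize(c,None,fx=3.3,fy=3.3,interpolation=2))
c=S["pixels"][150:300,200:420]; cv2.imwrite("pics/c2.png",cv2.resize(c,None,fx=3.6,fy=3.6,interpolation=2))
E
```

```text
top bluecap [340.2 195.1] [27.8 28.8] [598.1  -2. ]
top bluecoaster [413.4 263.3] [39.2 39.8] [ 477.3 -171.1]
top whitecoaster [411.5 201.4] [38.2 39.3] [ 612.6 -169.9]
scene bluecap [360.5 205.7] [20.3 31.8] [595.2  -7.7]
scene bluecoaster [337.9 375.5] [45.4 53.5] [ 475.7 -175.7]
scene whitecoaster [411.3 344.9] [42.8 54.5] [ 611.1 -173.4]
```

View pics/c1.png

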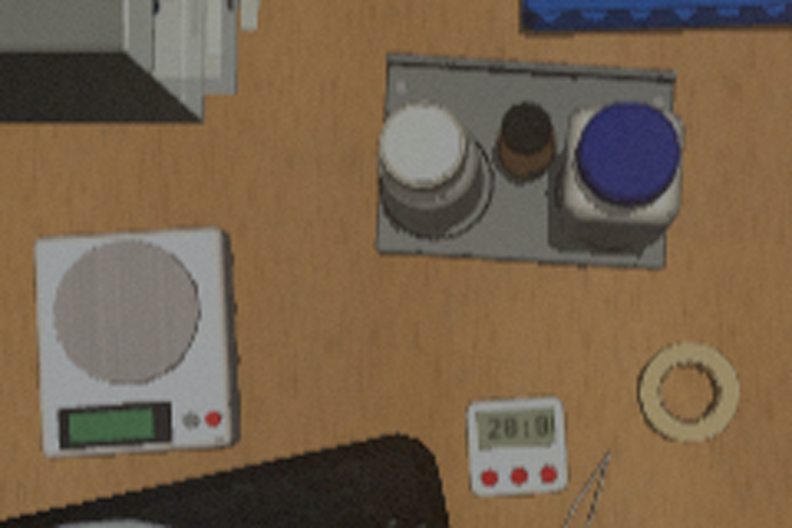

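View pics/c2.png

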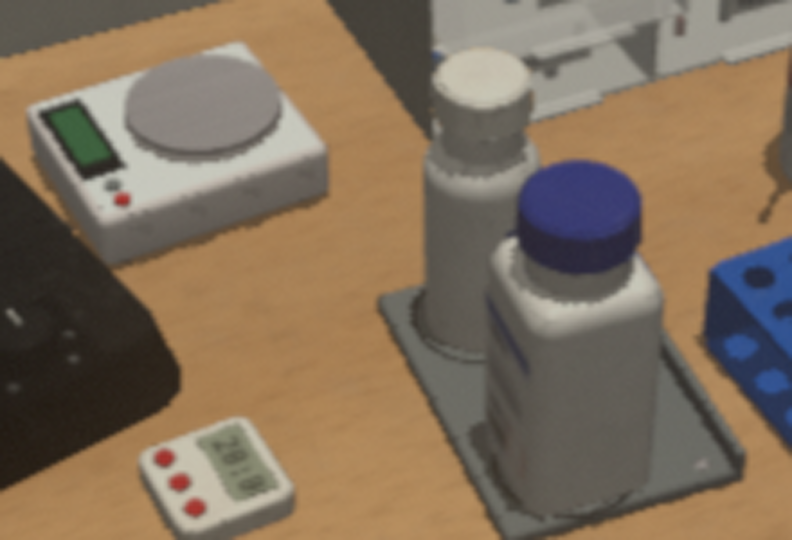

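The crops give cap-top centres (top view: white 278.2,193.9; vial 309.4,188.8; blue 340.6,196.1; pan 188.5,244.2) and, in the scene view, white (334.4,171.7), blue (361.1,206.9), pan (256.4,179.2).

```bash
python3 - <<'E'
from h import *
T=bot.grab_frame("top"); S=bot.grab_frame("scene"); W=bot.grab_frame("wrist")
for k,a,b,z in [("white",(278.2,193.9),(334.4,171.7),172),("blue",(340.6,196.1),(361.1,206.9),184),("vial",(309.4,188.8),None,106),("pan",(188.5,244.2),(256.4,179.2),50),
 ("standFL",(263.9,226.4),None,10),("standFR",(350.9,231.2),None,10),("tape",(359,268),(302,319),15),("timer",(307,286),None,19)]:
    print(k,ray(T,a,z).round(1), ray(S,b,z).round(1) if b else "")
print(W["mtx"].tolist(),W["R"].tolist(),W["t"].tolist())
s=bot.state();print(s["clock"])
E
```

```text
white [602.5 110.9] [603. 106.]
blue [596.2  -2.7] [594.6 -10.9]
vial [623.4  53.6] 
pan [518.7 302.5] [518.4 296.1]
standFL [558.6 151.7] 
standFR [547.4 -35.8] 
tape [467.9 -51.8] [467. -54.]
timer [430.6  59.5] 
[[371.64829954431775, 0.0, 315.49073507293315], [0.0, 371.64829954431775, 240.15862402295585], [0.0, 0.0, 1.0]] [[0.2941669974929645, -0.9557539819196554, 0.000321917224572239], [-0.9226689664171923, -0.28389603021121107, 0.2609310683704568], [-0.24929451657950108, -0.07705433196803659, -0.9653573814543268]] [-624.399671813491, -33.048056084827934, 378.02006386239526]
0.35
```

carry_out --pt "1 0.45 0.7 0.2 0 0 0" --pt "1 0.45 0.7 0.2 0 0 0" --pt "1 0.45 0.7 0.2 0 0 0" --pt "1 0.45 0.7 0.2 0 0 0" --pt "1 0.45 0.7 0.2 0 0 0" --pt "1 0.45 0.7 0.2 0 0 0" --pt "1 0.45 0.7 0.2 0 0 0" --pt "1 0.45 0.7 0.2 0 0 0" --pt "1 0.45 0.7 0.2 0 0 0" --pt "1 0.45 0.7 0.2 0 0 0"

```text
clock: 1.18
eef_pos: [364.6, -315.9, 311.9]
ee_rot: [180.0, -0.0, 17.1]
ft_force: [0.7, 0.2, -0.1]
gripper_width: 85.2
gripper_force: 0.0
```

carry_out --pt "1 0.5 0.7 0 0 0 0" --pt "1 0.5 0.7 0 0 0 0" --pt "1 0.5 0.7 0 0 0 0" --pt "1 0.5 0.7 0 0 0 0" --pt "1 0.5 0.7 0 0 0 0" --pt "1 0.5 0.7 0 0 0 0" --pt "1 0.5 0.7 0 0 0 0" --pt "1 0.5 0.7 0 0 0 0" --pt "1 0 0 0 0 0 0" --pt "1 0 0 0 0 0 0"

```text
clock: 2.02
eef_pos: [525.0, -90.8, 311.2]
ee_rot: [-180.0, -0.0, 17.4]
ft_force: [-0.0, -0.6, -0.9]
gripper_width: 85.6
gripper_force: 0.0
```

```bash
python3 - <<'E'
from h import *
W=bot.grab_frame("wrist"); cv2.imwrite("pics/w1.png",W["pixels"]); print((-W["R"].T@W["t"]).round())
E
```

```text
[588. -70. 454.]
```

View pics/w1.png

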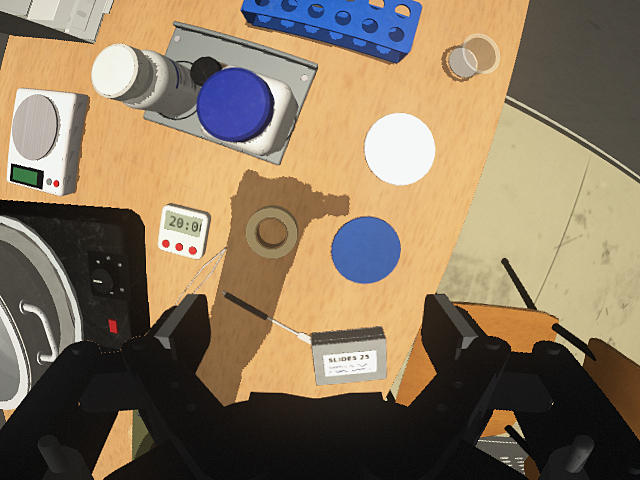

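The wrist view shows the blue cap (234,103), white cap (118,72), white coaster (400,149), blue coaster (366,250) and pan (36,127).

```bash
cat >> h.py <<'E'
def fray(f,uv,z):
    K=f["mtx"]; q=(np.array(uv,float)-K[:2,2])/K[0,0]; r=np.hypot(*q)
    d=f["R"].T@np.r_[q/r*np.sin(r),np.cos(r)]; c=-f["R"].T@f["t"]
    return (c+d*(z-c[2])/d[2])[:2]
E
python3 - <<'E'
from h import *
W=bot.grab_frame("wrist")
WH=lambda h,s,v:(s<40)&(v>190)
for k,fn,uv,r,z in [("bluecap",BLUE,(234,103),48,184),("bluecoaster",BLUE,(366,250),45,5),("whitecoaster",WH,(400,149),45,5)]:
    p,ax=blob(W,fn,uv,r); print(k,np.round(p,1),ax,fray(W,p,z).round(1))
for k,p,z in [("white",(115,72.5),172),("blue",(234,103),184),("pan",(36.5,127),50)]: print(k,fray(W,p,z).round(1))
E
```

```text
bluecap [229.5 101.7] [71.9 75. ] [598.8  -4.1]
bluecoaster [363.9 247.7] [65.9 69. ] [ 480.1 -170.5]
whitecoaster [397.4 146.4] [70.4 72.5] [ 613.5 -169.1]
white [602.7 104.9]
blue [598.7  -7.6]
pan [522.1 291.5]
```

carry_out --pt "1 0.6 0.72 0 0 0 0" --pt "1 0.6 0.72 0 0 0 0" --pt "1 0.6 0.72 0 0 0 0" --pt "1 0 0 -0.8 0 0 0" --pt "1 0 0 -0.8 0 0 0" --pt "1 0 0 0 0 0 0"

```text
clock: 2.62
eef_pos: [591.6, -8.9, 241.8]
ee_rot: [-179.9, 0.7, 17.1]
ft_force: [-1.0, -1.0, -1.4]
gripper_width: 85.3
gripper_force: 0.0
```

```bash
python3 - <<'E'
from h import *
W=bot.grab_frame("wrist"); cv2.imwrite("pics/w2.png",W["pixels"])
E
```

```text
(no output)
```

View pics/w2.png

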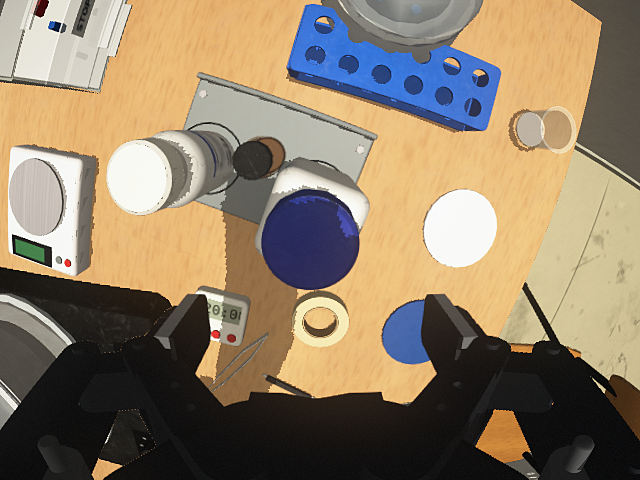

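Blue cap at (309,239), nearly midway between the fingers (mid 316). White cap is at (140,176), vial cap (253,159), white coaster (460,228) and pan (36,198).

```bash
python3 - <<'E'
from h import *
W=bot.grab_frame("wrist")
for k,p,z in [("blue",(309,239),184),("white",(140,176),172),("vial",(256,159),106),("wcoaster",(460,228),5),("pan",(36.5,198),50)]: print(k,fray(W,p,z).round(1))
print(bot.state()["eef_pos"])
E
```

```text
blue [603.2  -1.8]
white [608.2 110.3]
vial [630.7  49.9]
wcoaster [ 616.3 -170. ]
pan [523.1 299.9]
[595.0504595   -8.98430293 247.05758318]
```

carry_out --pt "1 0.08 0.12 0 0 0 0" --pt "1 0 0 -0.8 0 0 0" --pt "1 0 0 -0.8 0 0 0" --pt "1 0 0 -0.8 0 0 0" --pt "1 0 0 -0.05 0 0 0" --pt "1 0 0 0 0 0 0"

```text
clock: 3.22
eef_pos: [599.4, -2.4, 149.9]
ee_rot: [180.0, 0.0, 17.1]
ft_force: [0.5, 0.3, 0.2]
gripper_width: 85.9
gripper_force: 0.0
```

carry_out --pt "-1 0 0 0 0 0 0" --pt "-1 0 0 0 0 0 0" --pt "-1 0 0 0 0 0 0" --pt "-1 0 0 0 0 0 0" --pt "-1 0 0 0 0 0 0" --pt "-1 0 0 0 0 0 0" --pt "-1 0 0 0 0 0 0" --pt "-1 0 0 0 0 0 0"

```text
clock: 3.88
eef_pos: [601.6, -2.3, 152.4]
ee_rot: [179.9, -0.3, 17.1]
ft_force: [0.9, -0.2, 5.6]
gripper_width: 57.3
gripper_force: 64.0
```

carry_out --pt "-1 0 0 0.2 0 0 0" --pt "-1 0 0 0.4 0 0 0" --pt "-1 0 0 0.5 0 0 0" --pt "-1 0 0 0.5 0 0 0" --pt "-1 0 0 0.4 0 0 0" --pt "-1 -0.15 -0.2 0 0 0 0" --pt "-1 -0.3 -0.4 0 0 0 0" --pt "-1 -0.4 -0.6 0 0 0 0" --pt "-1 -0.4 -0.6 0 0 0 0" --pt "-1 -0.4 -0.6 0 0 0 0"

```text
clock: 4.72
eef_pos: [531.2, -99.6, 229.0]
ee_rot: [180.0, 0.1, 17.1]
ft_force: [0.1, -0.7, -2.5]
gripper_width: 56.9
gripper_force: 64.5
```

carry_out --pt "-1 -0.4 -0.6 0 0 0 0" --pt "-1 -0.4 -0.55 0 0 0 0" --pt "-1 -0.35 -0.4 0 0 0 0" --pt "-1 -0.25 -0.3 0 0 0 0" --pt "-1 0 0 0 0 0 0" --pt "-1 0 0 0 0 0 0" --pt "-1 0 0 0 0 0 0"

```text
clock: 5.3
eef_pos: [477.5, -171.4, 229.4]
ee_rot: [-180.0, -0.1, 17.2]
ft_force: [0.3, 0.7, -2.0]
gripper_width: 57.0
gripper_force: 64.6
```

```bash
python3 - <<'E'
from h import *
T=bot.grab_frame("top"); S=bot.grab_frame("scene"); print(bot.state()["eef_pos"],bot.state()["gripper_width"])
a=T["pixels"][150:330,300:500]; b=S["pixels"][200:440,240:480]
cv2.imwrite("pics/p1.png",np.hstack([cv2.resize(a,(400,360)),cv2.resize(b,(360,360))]))
E
```

```text
[ 477.96695997 -170.91918805  229.35502358] 57.2582050855279
```

View pics/p1.png

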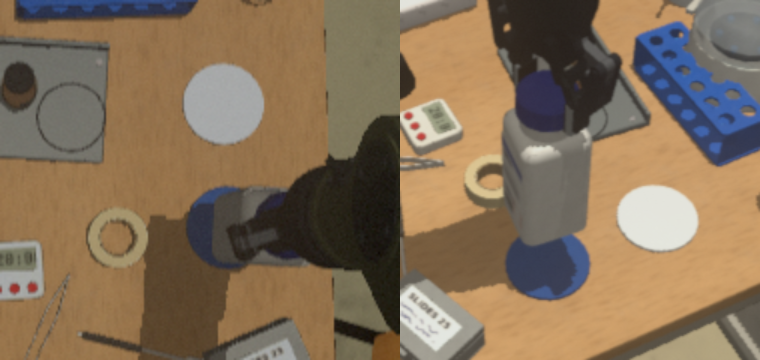

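Bottle hangs upright above the blue coaster, so I set it down.

carry_out --pt "-1 0 0 -0.4 0 0 0" --pt "-1 0 0 -0.6 0 0 0" --pt "-1 0 0 -0.6 0 0 0" --pt "-1 0 0 -0.3 0 0 0" --pt "-1 0 0 -0.15 0 0 0" --pt "-1 0 0 -0.05 0 0 0" --pt "-1 0 0 0 0 0 0" --pt "-1 0 0 0 0 0 0"

```text
clock: 6.07
eef_pos: [477.1, -170.6, 147.6]
ee_rot: [-180.0, 0.0, 17.2]
ft_force: [-6.0, 3.2, 20.4]
gripper_width: 57.2
gripper_force: 67.3
```

carry_out --pt "-1 0 0 0.04 0 0 0" --pt "1 0 0 0 0 0 0" --pt "1 0 0 0 0 0 0" --pt "1 0 0 0 0 0 0" --pt "1 0 0 0 0 0 0" --pt "1 0 0 0 0 0 0" --pt "1 0 0 0.4 0 0 0" --pt "1 0 0 0.8 0 0 0" --pt "1 0 0 0.9 0 0 0" --pt "1 0 0 0.9 0 0 0"

```text
clock: 6.9
eef_pos: [476.6, -171.9, 267.9]
ee_rot: [-179.9, 0.1, 17.1]
ft_force: [0.9, -0.4, -0.3]
gripper_width: 85.4
gripper_force: 0.0
```

carry_out --pt "1 0.3 0.6 0.3 0 0 0" --pt "1 0.4 0.9 0.3 0 0 0" --pt "1 0.4 0.9 0 0 0 0" --pt "1 0.4 0.9 0 0 0 0" --pt "1 0.4 0.9 0 0 0 0" --pt "1 0.4 0.9 0 0 0 0" --pt "1 0.4 0.8 0 0 0 0" --pt "1 0.3 0.5 0 0 0 0" --pt "1 0 0 0 0 0 0" --pt "1 0 0 0 0 0 0"

```text
clock: 7.73
eef_pos: [597.2, 85.5, 290.3]
ee_rot: [-180.0, 0.0, 17.3]
ft_force: [-0.4, -1.3, -0.2]
gripper_width: 85.6
gripper_force: 0.0
```

```bash
python3 - <<'E'
from h import *
W=bot.grab_frame("wrist"); T=bot.grab_frame("top"); print(bot.state()["eef_pos"])
p,ax=blob(T,BLUE,proj(T,(478,-171,179)),24); print(np.round(p,1),ax,ray(T,p,179).round(1))
cv2.imwrite("pics/w3.png",np.hstack([cv2.resize(W["pixels"],(480,360)),cv2.resize(T["pixels"][180:300,340:440],(300,360))]))
E
```

```text
[596.7273086  82.1861525 290.4839694]
[433.4 263.1] [28.  29.5] [ 474.  -170.2]
```

View pics/w3.png

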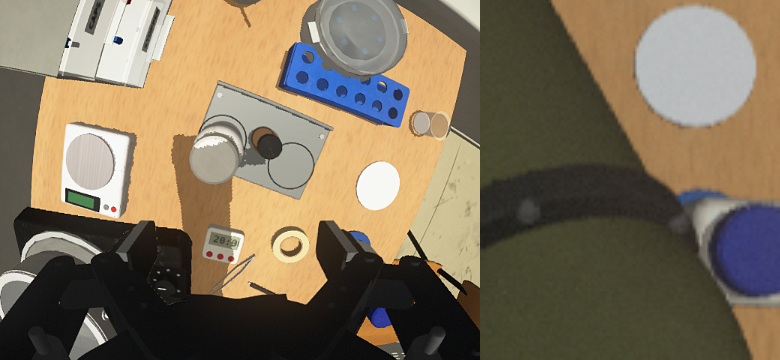

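The blue bottle sits about 3 mm from its coaster's centre; the wrist half shows the white bottle and vial undisturbed on the stand.

carry_out --pt "1 0.08 0.31 0 0 0 0" --pt "1 0.08 0.31 0 0 0 0" --pt "1 0 0 -0.7 0 0 0" --pt "1 0 0 -0.8 0 0 0" --pt "1 0 0 -0.8 0 0 0" --pt "1 0 0 -0.8 0 0 0" --pt "1 0 0 -0.5 0 0 0" --pt "1 0 0 -0.15 0 0 0" --pt "1 0 0 0 0 0 0" --pt "1 0 0 0 0 0 0"

```text
clock: 8.67
eef_pos: [604.4, 109.5, 141.8]
ee_rot: [-180.0, -0.1, 17.1]
ft_force: [0.4, -0.1, 0.2]
gripper_width: 85.6
gripper_force: 0.0
```

carry_out --pt "-1 0 0 0 0 0 0" --pt "-1 0 0 0 0 0 0" --pt "-1 0 0 0 0 0 0" --pt "-1 0 0 0 0 0 0" --pt "-1 0 0 0 0 0 0" --pt "-1 0 0 0 0 0 0" --pt "-1 0 0 0 0 0 0" --pt "-1 0 0 0 0 0 0"

```text
clock: 9.33
eef_pos: [604.7, 109.3, 142.7]
ee_rot: [180.0, -0.2, 17.1]
ft_force: [-0.6, 0.6, 6.6]
gripper_width: 48.9
gripper_force: 61.5
```

carry_out --pt "-1 0 0 0.2 0 0 0" --pt "-1 0 0 0.4 0 0 0" --pt "-1 0 0 0.7 0 0 0" --pt "-1 0 0 0.8 0 0 0" --pt "-1 0 0 0.8 0 0 0" --pt "-1 0 0 0.35 0 0 0" --pt "-1 0.02 -0.3 0 0 0 0" --pt "-1 0.02 -0.6 0 0 0 0" --pt "-1 0.02 -0.8 0 0 0 0" --pt "-1 0.02 -0.8 0 0 0 0"

```text
clock: 10.17
eef_pos: [605.2, 6.9, 269.3]
ee_rot: [-180.0, 0.2, 17.2]
ft_force: [0.7, -0.2, -3.3]
gripper_width: 49.1
gripper_force: 63.0
```

carry_out --pt "-1 0.02 -0.8 0 0 0 0" --pt "-1 0.02 -0.8 0 0 0 0" --pt "-1 0.02 -0.8 0 0 0 0" --pt "-1 0.02 -0.8 0 0 0 0" --pt "-1 0.02 -0.6 0 0 0 0" --pt "-1 0.02 -0.4 0 0 0 0" --pt "-1 0.02 -0.3 0 0 0 0" --pt "-1 0 0 0 0 0 0" --pt "-1 0 0 0 0 0 0"

```text
clock: 10.92
eef_pos: [611.5, -171.4, 269.9]
ee_rot: [-179.9, 0.1, 17.1]
ft_force: [0.5, 0.8, -3.9]
gripper_width: 48.9
gripper_force: 63.1
```

carry_out --pt "-1 0 0 -0.4 0 0 0" --pt "-1 0 0 -0.7 0 0 0" --pt "-1 0 0 -0.8 0 0 0" --pt "-1 0 0 -0.7 0 0 0" --pt "-1 0 0 -0.35 0 0 0" --pt "-1 0 0 -0.2 0 0 0" --pt "-1 0 0 -0.05 0 0 0" --pt "-1 0 0 -0.03 0 0 0" --pt "-1 0 0 0 0 0 0"

```text
clock: 11.67
eef_pos: [613.5, -170.7, 142.8]
ee_rot: [180.0, -0.1, 17.2]
ft_force: [0.5, -0.3, -3.4]
gripper_width: 48.7
gripper_force: 63.1
```

carry_out --pt "-1 0 0 -0.05 0 0 0" --pt "-1 0 0 -0.05 0 0 0" --pt "-1 0 0 0 0 0 0"

```text
clock: 11.92
eef_pos: [612.6, -171.4, 138.1]
ee_rot: [180.0, -0.0, 17.1]
ft_force: [-0.6, 0.9, -3.8]
gripper_width: 48.5
gripper_force: 63.1
```

carry_out --pt "-1 0 0 -0.03 0 0 0" --pt "-1 0 0 -0.03 0 0 0" --pt "-1 0 0 0 0 0 0"

```text
clock: 12.17
eef_pos: [613.6, -171.0, 137.8]
ee_rot: [179.9, -0.2, 17.1]
ft_force: [-3.3, 1.6, 10.4]
gripper_width: 48.9
gripper_force: 64.6
```

carry_out --pt "1 0 0 0 0 0 0" --pt "1 0 0 0 0 0 0" --pt "1 0 0 0 0 0 0" --pt "1 0 0 0 0 0 0" --pt "1 0 0 0 0 0 0" --pt "1 0 0 0.4 0 0 0" --pt "1 0 0 0.8 0 0 0" --pt "1 0 0 0.9 0 0 0" --pt "1 0 0 0.6 0 0 0"

```text
clock: 12.92
eef_pos: [613.4, -171.4, 246.1]
ee_rot: [179.9, -0.2, 17.1]
ft_force: [0.7, -0.1, 0.7]
gripper_width: 85.3
gripper_force: 0.0
```

carry_out --pt "1 0 0.4 0 0 0 0" --pt "1 0.05 0.8 0 0 0 0" --pt "1 0.05 0.9 0 0 0 0" --pt "1 0.05 0.9 0 0 0 0" --pt "1 0.05 0.9 0 0 0 0" --pt "1 0.05 0.8 0 0 0 0" --pt "1 0.05 0.5 0 0 0 0" --pt "1 0 0.3 0 0 0 0" --pt "1 0 0 0 0 0 0" --pt "1 0 0 0 0 0 0"

```text
clock: 13.75
eef_pos: [624.3, 47.6, 243.1]
ee_rot: [179.9, 0.0, 17.1]
ft_force: [-0.7, -1.0, -0.2]
gripper_width: 85.6
gripper_force: 0.0
```

```bash
python3 - <<'E'
from h import *
W=bot.grab_frame("wrist"); S=bot.grab_frame("scene"); print(bot.state()["eef_pos"])
cv2.imwrite("pics/w4.png",np.hstack([cv2.resize(W["pixels"],(480,360)),cv2.resize(S["pixels"][200:440,270:470],(300,360))]))
E
```

```text
[624.44621689  45.51855948 243.13502535]
```

View pics/w4.png

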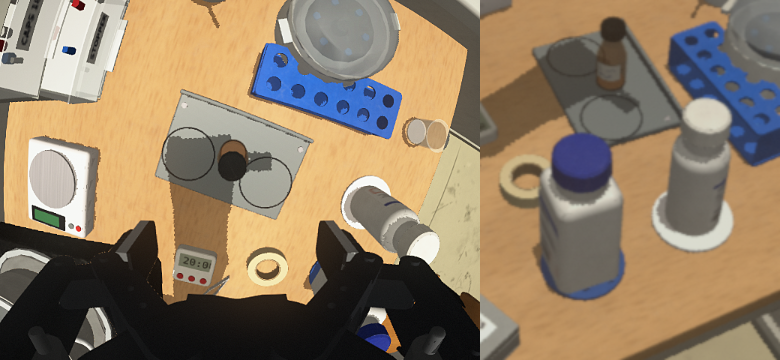

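Both bottles stand upright on their coasters. The vial still stands in its place (wrist cap at about 309,220, scene cap at 359,217).

```bash
python3 - <<'E'
from h import *
W=bot.grab_frame("wrist"); S=bot.grab_frame("scene"); T=bot.grab_frame("top")
print("vial",fray(W,(309.3,220),106),ray(S,(359.3,217.3),106))
print("pan",fray(W,(71,238),50)); print("wcap",ray(S,(420.7,274.7),167),ray(S,(411.3,344.9),5))
PAN=lambda h,s,v:(s<60)&(v>90)&(v<185)
print(blob(T,PAN,(188.5,244.2),26))
print(bot.state()["eef_pos"])
E
```

```text
vial [629.64498068  52.12076319] [623.62976214  45.75441204]
pan [525.87354435 295.19915961]
wcap [ 612.94494951 -168.03791829] [ 611.16510431 -173.37337816]
((188.0568389892578, 244.23252868652344), array([44.6, 45.4]))
[624.51823294  46.37871498 243.27888214]
```

carry_out --pt "1 0.05 0.11 -0.4 0 0 0" --pt "1 0 0 -0.8 0 0 0" --pt "1 0 0 -0.8 0 0 0" --pt "1 0 0 -0.8 0 0 0" --pt "1 0 0 -0.8 0 0 0" --pt "1 0 0 -0.45 0 0 0" --pt "1 0 0 -0.1 0 0 0" --pt "1 0 0 0 0 0 0" --pt "1 0 0 0 0 0 0"

```text
clock: 14.75
eef_pos: [627.4, 52.7, 78.4]
ee_rot: [180.0, -0.1, 17.1]
ft_force: [0.4, 0.6, 0.5]
gripper_width: 85.6
gripper_force: 0.0
```

```bash
python3 - <<'E'
from h import *
W=bot.grab_frame("wrist"); print(bot.state()["eef_pos"])
cv2.imwrite("pics/w5.png",W["pixels"][180:480,100:540])
E
```

```text
[627.83108497  52.89610122  78.96225586]
```

View pics/w5.png

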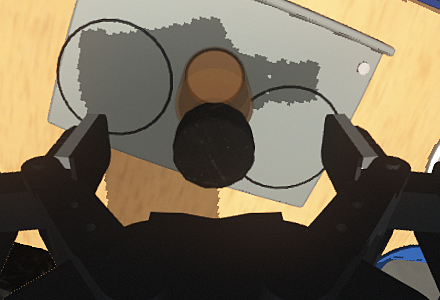

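The black cap (crop 214,147) lies midway between the pads (216).

```bash
python3 - <<'E'
from h import *
W=bot.grab_frame("wrist"); print(fray(W,(314,325),106),bot.state()["eef_pos"])
E
```

```text
[631.78496694  55.20034286] [627.90520578  52.97650205  79.17116047]
```

carry_out --pt "1 0 0 -0.1 0 0 0" --pt "-1 0 0 0 0 0 0" --pt "-1 0 0 0 0 0 0" --pt "-1 0 0 0 0 0 0" --pt "-1 0 0 0 0 0 0" --pt "-1 0 0 0 0 0 0" --pt "-1 0 0 0 0 0 0" --pt "-1 0 0 0 0 0 0" --pt "-1 0 0 0 0 0 0" --pt "-1 0 0 0 0 0 0"

```text
clock: 15.68
eef_pos: [626.8, 53.2, 73.7]
ee_rot: [180.0, -0.1, 17.1]
ft_force: [0.8, 0.4, 3.6]
gripper_width: 29.1
gripper_force: 59.0
```

carry_out --pt "-1 0 0 0.2 0 0 0" --pt "-1 0 0 0.5 0 0 0" --pt "-1 0 0 0.6 0 0 0" --pt "-1 -0.2 0 0.6 0 0 0" --pt "-1 -0.4 0.2 0.4 0 0 0" --pt "-1 -0.5 0.4 0.2 0 0 0" --pt "-1 -0.5 0.6 0 0 0 0" --pt "-1 -0.5 0.7 0 0 0 0" --pt "-1 -0.4 0.8 0 0 0 0" --pt "-1 -0.14 0.8 0 0 0 0"

```text
clock: 16.52
eef_pos: [517.5, 193.3, 173.5]
ee_rot: [180.0, 0.2, 17.1]
ft_force: [0.2, 0.1, -0.5]
gripper_width: 29.6
gripper_force: 59.2
```

carry_out --pt "-1 0 0.7 0 0 0 0" --pt "-1 0 0.7 0 0 0 0" --pt "-1 0 0.6 0 0 0 0" --pt "-1 0 0.4 0 0 0 0" --pt "-1 0 0.3 0 0 0 0" --pt "-1 0 0 0 0 0 0" --pt "-1 0 0 0 0 0 0"

```text
clock: 17.1
eef_pos: [520.6, 300.4, 173.2]
ee_rot: [179.9, 0.0, 17.1]
ft_force: [-0.4, -0.7, -0.8]
gripper_width: 29.0
gripper_force: 59.2
```

```bash
python3 - <<'E'
from h import *
S=bot.grab_frame("scene"); T=bot.grab_frame("top"); print(bot.state()["eef_pos"])
cv2.imwrite("pics/p6.png",np.hstack([cv2.resize(S["pixels"][100:260,180:360],(405,360)),cv2.resize(T["pixels"][180:300,130:250],(360,360))]))
E
```

```text
[521.11290226 298.66669886 173.14403731]
```

View pics/p6.png

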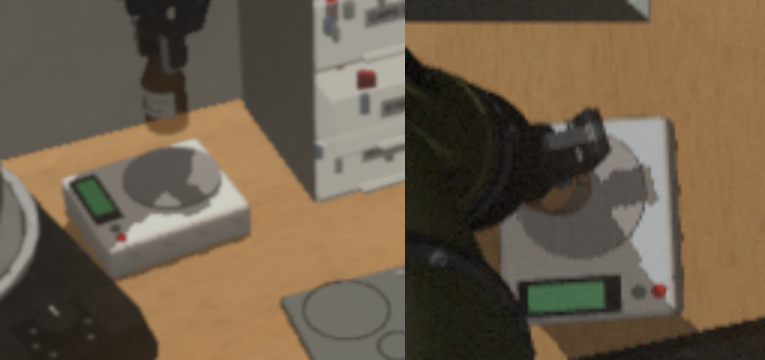

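The vial hangs upright above the pan; its underside is at about scene (253,154).

```bash
python3 - <<'E'
from h import *
S=bot.grab_frame("scene"); T=bot.grab_frame("top")
print(ray(S,(252.9,154),110),ray(S,(256.4,179.2),50),ray(T,(184,244),110),ray(T,(188.3,244.2),50))
E
```

```text
[517.6207181  300.41772982] [518.3769662  296.06962902] [515.38653573 296.54342389] [518.66708849 302.94067724]
```

carry_out --pt "-1 0.02 0.02 -0.4 0 0 0" --pt "-1 0 0 -0.5 0 0 0" --pt "-1 0 0 -0.3 0 0 0" --pt "-1 0 0 -0.15 0 0 0" --pt "-1 0 0 -0.05 0 0 0" --pt "-1 0 0 0 0 0 0" --pt "-1 0 0 0 0 0 0"

```text
clock: 17.88
eef_pos: [522.1, 302.0, 117.9]
ee_rot: [-180.0, -0.1, 17.1]
ft_force: [0.6, 0.1, -0.6]
gripper_width: 29.1
gripper_force: 59.2
```

Relative offsets are within a few mm; lower the last ~4 mm.

carry_out --pt "-1 0 0 -0.05 0 0 0" --pt "-1 0 0 -0.05 0 0 0" --pt "-1 0 0 0 0 0 0" --pt "-1 0 0 0 0 0 0"

```text
clock: 18.22
eef_pos: [521.9, 302.2, 113.7]
ee_rot: [-180.0, -0.1, 17.1]
ft_force: [-0.2, 0.4, 1.1]
gripper_width: 29.0
gripper_force: 59.2
```

carry_out --pt "-1 0 0 -0.02 0 0 0" --pt "1 0 0 0 0 0 0" --pt "1 0 0 0 0 0 0" --pt "1 0 0 0 0 0 0" --pt "1 0 0 0 0 0 0" --pt "1 0 0 0 0 0 0" --pt "1 0 0 0.4 0 0 0" --pt "1 0 0 0.8 0 0 0" --pt "1 0 0 0.9 0 0 0" --pt "1 0 0 0.9 0 0 0"

```text
clock: 19.05
eef_pos: [521.0, 301.5, 233.3]
ee_rot: [180.0, 0.1, 17.1]
ft_force: [1.2, 1.2, -0.1]
gripper_width: 85.6
gripper_force: 0.0
```

carry_out --pt "1 0 -0.5 0.4 0 0 0" --pt "1 0 -0.9 0.3 0 0 0" --pt "1 0.1 -0.9 0 0 0 0" --pt "1 0.15 -0.9 0 0 0 0" --pt "1 0.2 -0.9 0 0 0 0" --pt "1 0.2 -0.9 0 0 0 0" --pt "1 0.2 -0.9 0 0 0 0" --pt "1 0.2 -0.9 0 0 0 0" --pt "1 0.2 -0.9 0 0 0 0" --pt "1 0.2 -0.9 0 0 0 0"

```text
clock: 19.88
eef_pos: [579.6, -44.0, 260.5]
ee_rot: [180.0, 0.0, 17.1]
ft_force: [0.3, -0.0, 0.5]
gripper_width: 85.4
gripper_force: 0.0
```

```bash
python3 - <<'E'
from h import *
S=bot.grab_frame("scene"); T=bot.grab_frame("top"); print(bot.state()["eef_pos"])
cv2.imwrite("pics/p7.png",np.hstack([cv2.resize(S["pixels"][100:260,180:360],(405,360)),cv2.resize(T["pixels"][180:300,130:250],(360,360))]))
E
```

```text
[580.06954553 -51.84432255 260.10613522]
```

View pics/p7.png

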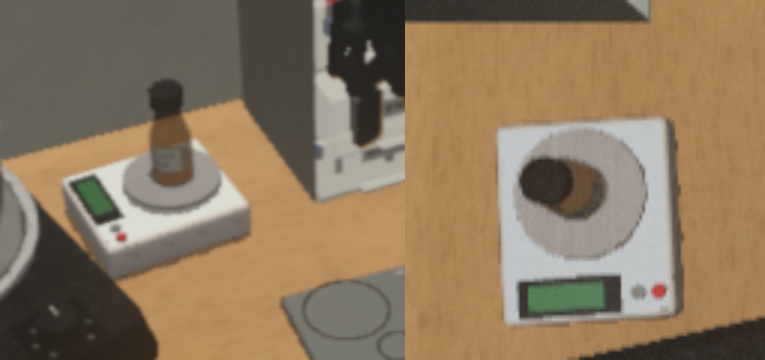

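The vial stands upright near the pan's middle (top view cap at about 177,240).

```bash
python3 - <<'E'
from h import *
T=bot.grab_frame("top"); DK=lambda h,s,v:(v<70)
p,ax=blob(T,DK,(176.7,240.3),14); print(p,ax,ray(T,p,146),ray(T,(188.3,244.2),50))
E
```

```text
(176.96826171875, 240.26388549804688) [15.5 17. ] [520.17856542 300.54103769] [518.66708849 302.94067724]
```

carry_out --pt "1 0.15 -0.5 0 0 0 0" --pt "1 0.2 -0.7 0 0 0 0" --pt "1 0.2 -0.7 0 0 0 0" --pt "1 0.18 -0.6 0 0 0 0" --pt "1 0.1 -0.4 0 0 0 0" --pt "1 0 0 0 0 0 0" --pt "1 0 0 0 0 0 0"

```text
clock: 20.62
eef_pos: [612.7, -157.2, 260.2]
ee_rot: [-179.9, 0.0, 17.1]
ft_force: [-0.4, 0.4, -0.1]
gripper_width: 85.2
gripper_force: 0.0
```

carry_out --pt "1 0.01 -0.35 0 0 0 0" --pt "1 0 0 -0.5 0 0 0" --pt "1 0 0 -0.8 0 0 0" --pt "1 0 0 -0.8 0 0 0" --pt "1 0 0 -0.6 0 0 0" --pt "1 0 0 -0.25 0 0 0" --pt "1 0 0 -0.05 0 0 0" --pt "1 0 0 0 0 0 0" --pt "1 0 0 0 0 0 0"

```text
clock: 21.37
eef_pos: [614.6, -172.0, 142.2]
ee_rot: [179.9, -0.2, 17.2]
ft_force: [0.4, -0.6, 0.2]
gripper_width: 85.5
gripper_force: 0.0
```

carry_out --pt "-1 0 0 0 0 0 0" --pt "-1 0 0 0 0 0 0" --pt "-1 0 0 0 0 0 0" --pt "-1 0 0 0 0 0 0" --pt "-1 0 0 0 0 0 0" --pt "-1 0 0 0 0 0 0" --pt "-1 0 0 0 0 0 0" --pt "-1 0 0 0 0 0 0"

```text
clock: 22.03
eef_pos: [614.1, -171.9, 142.1]
ee_rot: [180.0, -0.1, 17.1]
ft_force: [-1.0, 0.8, 4.8]
gripper_width: 48.9
gripper_force: 61.3
```

carry_out --pt "-1 0 0 0.2 0 0 0" --pt "-1 0 0 0.4 0 0 0" --pt "-1 0 0 0.6 0 0 0" --pt "-1 0 0 0.5 0 0 0" --pt "-1 0 0.3 0 0 0 0" --pt "-1 -0.02 0.6 0 0 0 0" --pt "-1 -0.02 0.8 0 0 0 0" --pt "-1 -0.02 0.8 0 0 0 0" --pt "-1 -0.03 0.8 0 0 0 0" --pt "-1 -0.03 0.8 0 0 0 0"

```text
clock: 22.87
eef_pos: [607.0, -5.7, 207.4]
ee_rot: [-179.9, 0.1, 17.1]
ft_force: [0.9, 0.3, -5.0]
gripper_width: 48.6
gripper_force: 62.9
```

carry_out --pt "-1 -0.03 0.8 0 0 0 0" --pt "-1 -0.03 0.8 0 0 0 0" --pt "-1 -0.03 0.6 0 0 0 0" --pt "-1 -0.02 0.4 0 0 0 0" --pt "-1 0 0.3 0 0 0 0" --pt "-1 0 0 0 0 0 0" --pt "-1 0 0 0 0 0 0"

```text
clock: 23.45
eef_pos: [603.5, 107.8, 207.9]
ee_rot: [180.0, 0.1, 17.2]
ft_force: [-0.7, -0.0, -3.4]
gripper_width: 48.7
gripper_force: 62.9
```

carry_out --pt "-1 0.03 0.03 -0.3 0 0 0" --pt "-1 0 0 -0.5 0 0 0" --pt "-1 0 0 -0.4 0 0 0" --pt "-1 0 0 -0.2 0 0 0" --pt "-1 0 0 -0.05 0 0 0" --pt "-1 0 0 0 0 0 0" --pt "-1 0 0 0 0 0 0"

```text
clock: 24.03
eef_pos: [605.9, 108.6, 151.0]
ee_rot: [180.0, -0.1, 17.1]
ft_force: [0.3, -0.0, -2.9]
gripper_width: 48.7
gripper_force: 63.0
```

carry_out --pt "-1 0 0 -0.05 0 0 0" --pt "-1 0 0 -0.03 0 0 0" --pt "-1 0 0 -0.02 0 0 0" --pt "-1 0 0 0 0 0 0"

```text
clock: 24.37
eef_pos: [605.7, 109.3, 147.1]
ee_rot: [180.0, -0.1, 17.1]
ft_force: [-0.2, -0.4, -1.3]
gripper_width: 49.0
gripper_force: 63.5
```

Touching. Release, rise, and go to the blue bottle.

carry_out --pt "-1 0 0 -0.02 0 0 0" --pt "1 0 0 0 0 0 0" --pt "1 0 0 0 0 0 0" --pt "1 0 0 0 0 0 0" --pt "1 0 0 0 0 0 0" --pt "1 0 0 0 0 0 0" --pt "1 0 0 0.4 0 0 0" --pt "1 0 0 0.8 0 0 0" --pt "1 0 0 0.9 0 0 0" --pt "1 0 0 0.9 0 0 0"

```text
clock: 25.2
eef_pos: [604.6, 108.9, 266.6]
ee_rot: [-180.0, 0.1, 17.1]
ft_force: [0.7, -0.5, -0.2]
gripper_width: 85.4
gripper_force: 0.0
```

carry_out --pt "1 -0.2 -0.5 0 0 0 0" --pt "1 -0.4 -0.8 0 0 0 0" --pt "1 -0.4 -0.8 0 0 0 0" --pt "1 -0.4 -0.8 0 0 0 0" --pt "1 -0.4 -0.8 0 0 0 0" --pt "1 -0.4 -0.8 0 0 0 0" --pt "1 -0.4 -0.8 0 0 0 0" --pt "1 -0.4 -0.8 0 0 0 0" --pt "1 -0.2 -0.6 0 0 0 0" --pt "1 0 -0.3 0 0 0 0"

```text
clock: 26.03
eef_pos: [474.4, -175.3, 265.7]
ee_rot: [179.9, 0.2, 16.8]
ft_force: [0.3, 0.4, 0.0]
gripper_width: 85.4
gripper_force: 0.0
```

carry_out --pt "1 0 0 0 0 0 0" --pt "1 0 0 0 0 0 0"

```text
clock: 26.2
eef_pos: [478.1, -170.2, 265.8]
ee_rot: [-180.0, -0.1, 17.1]
ft_force: [0.3, 0.1, 0.3]
gripper_width: 85.3
gripper_force: 0.0
```

carry_out --pt "1 -0.02 0 -0.5 0 0 0" --pt "1 0 0 -0.8 0 0 0" --pt "1 0 0 -0.8 0 0 0" --pt "1 0 0 -0.5 0 0 0" --pt "1 0 0 -0.25 0 0 0" --pt "1 0 0 -0.05 0 0 0" --pt "1 0 0 0 0 0 0" --pt "1 0 0 0 0 0 0"

```text
clock: 26.87
eef_pos: [477.7, -169.5, 150.3]
ee_rot: [180.0, -0.1, 17.2]
ft_force: [0.2, -0.5, 0.4]
gripper_width: 85.2
gripper_force: 0.0
```

carry_out --pt "-1 0 0 0 0 0 0" --pt "-1 0 0 0 0 0 0" --pt "-1 0 0 0 0 0 0" --pt "-1 0 0 0 0 0 0" --pt "-1 0 0 0 0 0 0" --pt "-1 0 0 0 0 0 0" --pt "-1 0 0 0 0 0 0" --pt "-1 0 0 0 0 0 0"

```text
clock: 27.53
eef_pos: [477.3, -171.1, 151.0]
ee_rot: [179.9, -0.1, 17.1]
ft_force: [-1.5, 0.0, 5.8]
gripper_width: 56.9
gripper_force: 63.2
```

carry_out --pt "-1 0 0 0.2 0 0 0" --pt "-1 0 0 0.4 0 0 0" --pt "-1 0 0 0.6 0 0 0" --pt "-1 0 0 0.5 0 0 0" --pt "-1 0.15 0.2 0 0 0 0" --pt "-1 0.3 0.4 0 0 0 0" --pt "-1 0.45 0.6 0 0 0 0" --pt "-1 0.45 0.6 0 0 0 0" --pt "-1 0.45 0.6 0 0 0 0" --pt "-1 0.45 0.6 0 0 0 0"

```text
clock: 28.37
eef_pos: [566.7, -49.1, 217.3]
ee_rot: [-180.0, 0.1, 17.1]
ft_force: [-0.1, 0.2, -2.7]
gripper_width: 57.3
gripper_force: 64.9
```

carry_out --pt "-1 0.35 0.5 0 0 0 0" --pt "-1 0.27 0.4 0 0 0 0" --pt "-1 0.2 0.3 0 0 0 0" --pt "-1 0 0 0 0 0 0" --pt "-1 0 0 0 0 0 0"

```text
clock: 28.78
eef_pos: [598.7, -2.5, 217.2]
ee_rot: [-180.0, 0.1, 17.2]
ft_force: [0.4, -0.5, -2.3]
gripper_width: 57.2
gripper_force: 64.8
```

carry_out --pt "-1 0.03 0 -0.3 0 0 0" --pt "-1 0 0 -0.5 0 0 0" --pt "-1 0 0 -0.35 0 0 0" --pt "-1 0 0 -0.2 0 0 0" --pt "-1 0 0 -0.05 0 0 0" --pt "-1 0 0 0 0 0 0" --pt "-1 0 0 0 0 0 0"

```text
clock: 29.37
eef_pos: [600.7, -3.5, 162.1]
ee_rot: [180.0, -0.0, 17.1]
ft_force: [-0.1, 0.1, -1.6]
gripper_width: 57.1
gripper_force: 64.8
```

carry_out --pt "-1 0 0 -0.05 0 0 0" --pt "-1 0 0 -0.03 0 0 0" --pt "-1 0 0 0 0 0 0" --pt "-1 0 0 0 0 0 0"

```text
clock: 29.7
eef_pos: [600.5, -2.9, 158.8]
ee_rot: [180.0, -0.0, 17.1]
ft_force: [0.0, -0.4, -2.8]
gripper_width: 57.1
gripper_force: 64.8
```

carry_out --pt "-1 0 0 -0.04 0 0 0" --pt "-1 0 0 -0.04 0 0 0" --pt "-1 0 0 0 0 0 0" --pt "-1 0 0 0 0 0 0"

```text
clock: 30.03
eef_pos: [600.8, -2.9, 156.1]
ee_rot: [180.0, -0.1, 17.1]
ft_force: [-1.9, 0.2, 4.7]
gripper_width: 56.8
gripper_force: 65.4
```

Contact; release, rise and move clear toward the right.

carry_out --pt "1 0 0 0 0 0 0" --pt "1 0 0 0 0 0 0" --pt "1 0 0 0 0 0 0" --pt "1 0 0 0 0 0 0" --pt "1 0 0 0 0 0 0" --pt "1 0 0 0.4 0 0 0" --pt "1 0 0 0.8 0 0 0" --pt "1 0 0 0.9 0 0 0" --pt "1 0 0 0.9 0 0 0" --pt "1 0 0 0 0 0 0"

```text
clock: 30.87
eef_pos: [604.8, -2.5, 282.6]
ee_rot: [179.8, -0.8, 17.1]
ft_force: [1.3, 0.1, -0.6]
gripper_width: 85.6
gripper_force: 0.0
```

carry_out --pt "1 -0.3 -0.7 0.2 0 0 0" --pt "1 -0.4 -0.8 0 0 0 0" --pt "1 -0.4 -0.8 0 0 0 0" --pt "1 -0.4 -0.8 0 0 0 0" --pt "1 -0.4 -0.8 0 0 0 0" --pt "1 -0.4 -0.8 0 0 0 0" --pt "1 -0.3 -0.8 0 0 0 0" --pt "1 -0.2 -0.5 0 0 0 0" --pt "1 0 0 0 0 0 0" --pt "1 0 0 0 0 0 0"

```text
clock: 31.7
eef_pos: [487.7, -244.3, 283.1]
ee_rot: [180.0, 0.0, 16.9]
ft_force: [1.3, 0.9, -0.2]
gripper_width: 85.2
gripper_force: 0.0
```

```bash
python3 - <<'E'
from h import *
S=bot.grab_frame("scene"); T=bot.grab_frame("top"); print(bot.state()["eef_pos"],bot.state()["ft_force"])
T0=cv2.imread("pics/top0.png")
f=dict(T); f0=dict(T,pixels=T0)
WH=lambda h,s,v:(s<50)&(v>150)
for fn,uv,r,z in ((BLUE,(340,196),24,184),(WH,(278,193),16,172)):
    for g in (f0,f): print(ray(g,blob(g,fn,uv,r)[0],z).round(1))
cv2.imwrite("pics/p8.png",np.hstack([S["pixels"][100:400,170:470],T["pixels"][120:420,150:450]]))
E
```

```text
[ 489.04020964 -241.5548334   283.23656045] [ 1.06844898 -0.37416976 -0.06852542]
[598.1  -1.8]
[598.   -3.2]
[604.2 112.5]
[605.3 113.7]
```

View pics/p8.png

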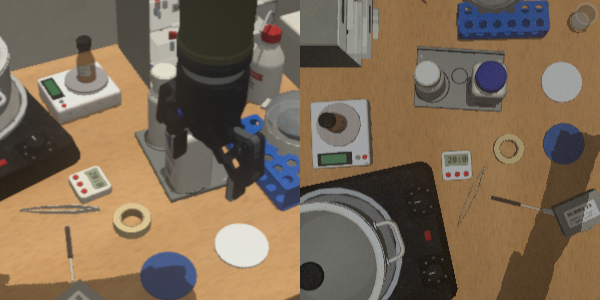

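Both bottles are back within 2 mm of their starting places, the vial is upright on the pan and the arm is clear.

```bash
python3 -c "
from plant import bot
print(bot.finish_job())"
```

```text
the job is handed in; nothing more can be done
None
```

The job is handed in, with no verdict returned: by my last images the vial stands upright about 3 mm from the pan's centre, both bottles are back within 2 mm of their starts, and the tape and timer were not touched.

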